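# Load the glue barrel into the bench glue press

## Task

Take the yellow glue barrel out of the rack and load it into the green glue press: slide it down into the slotted plate so that its flange sits behind the plate, in the gap in front of the steel face, with the barrel fully home, lying level in the slot and in the nose saddle, nozzle pointing out of the press. Don't drop the barrel or force it, and leave the other barrels and the things on the bench where they are; let go of it when it is seated.

Things in the scene. Friction and masses are not known exactly. Their poses are not given: they have to be found in the camera images.
- barrel: Yellow glue barrel (about 0.18 kg) standing nozzle down in one of three rack holes: round tube of 40 mm diameter, 176 mm long in all. Origin on the axis, 75 mm from the flange's front face, near the centre of mass. +z runs along the axis to the flange end. Full diameter from z = -46 to +75 mm, then the flange to +83; tapered shoulder to -58, thin black nozzle (14 mm across) to -93 mm.
- barrel_flange (a point): Centre of the yellow barrel's flange, mid-thickness on the axis (barrel z = +79 mm), axes as the barrel. The flange is 8 mm thick with two ears: 66 mm across along y, 48 mm across its two flats along x. Laid on the bench with a flat down the barrel does not roll; its axis is then 24 mm above the bench at the flange and 20 mm at the nose (about 2 degrees nose down).
- barrel_tip (a point): Tip of the yellow barrel's nozzle (barrel z = -93 mm).
- rack: Fixed plywood rack 90 x 300 x 105 mm high. Origin at the centre of its underside, three holes in a row along its y at -105, 0 and +105 mm, its +x pointing roughly away from the robot. Which hole holds which barrel changes; the ears of each barrel point along the row within 0.2 rad. The nozzle tips stand on the 12 mm thick bottom board.
- rack_top (a point): Centre of the upper face of the rack's top board (105 mm above the bench, 18 mm thick, holes 45 mm in diameter). 75 mm of each barrel's tube shows between it and the flange; a barrel must rise about 100 mm to come clear.
- white_barrel: White barrel of the same shape and axes in another rack hole; a bystander.
- blue_barrel: Blue barrel of the same shape and axes in another rack hole; a bystander.
- press: Fixed green hand-cranked glue press, all rigid. Origin on the bench under the flange pocket; +x points to its rear (gear case, ram rod), y across; a loaded barrel lies along x, nozzle to -x, its axis 85 mm above the bench. Base plate 300 x 112 mm, 12 mm thick, x = -135 to 165 mm. Between slotted plate and saddle there is free room above it. Crank on the gear case's +y side, reaching y = 112 mm.
- press_seat (a point): Middle of the flange pocket on the barrel's axis: barrel_flange lies here when home, barrel +z along the press's +x. Axes as the press. The pocket, open at the top, is 10.5 mm wide along x, between the slotted plate (x below -5 mm) and the steel face (x = +5 mm); spacers at its foot, below 55 mm height, leave 74 mm between them across y.
- press_slot (a point): Bottom of the U slot, mid-plate, 65 mm above the bench: the tube rests on it. The upright aluminium slotted plate is 10 mm thick (press x = -15 to -5 mm), 100 mm wide, top edge 97 mm above the bench; the slot is 44 mm wide, open at the top with a bevelled mouth.
- press_face (a point): Middle of the top edge of the flat upright steel face plate behind the pocket (press x = +5 mm, 104 mm wide, top 150 mm above the bench). Behind it the gear case, 86 mm wide and 143 mm high, reaches back to press x = 150 mm: higher than a loaded barrel, so a hand leaning back over the flange end runs into it.
- press_saddle (a point): Seat of the black nose saddle, 65 mm above the bench; the saddle (press x = -122 to -110 mm, 56 mm wide, sides up to 77 mm above the bench) carries the nose end of the tube.
- glue_gun: Red hot-glue gun about 160 x 130 mm lying beyond the middle of the bench; a bystander.
- slice_a: Round wood slice, 72 mm across, 16 mm thick; a bystander.
- slice_b: Round wood slice, 58 mm across, 14 mm thick; a bystander.
- try_square: Try square, wooden stock 115 mm and steel blade 150 mm, lying near the robot on its right; a bystander.
- mallet: Wooden mallet, head 75 x 125 x 60 mm, 270 mm long, lying to the robot's left; a bystander.
- pencil: Flat red carpenter's pencil 180 mm long, lying across beyond the clear part of the bench; a bystander. Clear bench to lay a barrel on: between rack and press, 0.4 to 0.62 m ahead of the robot, a strip at least 110 mm wide centred about 45 mm left of the robot's centre line.

How it is judged:
At the end, for the whole second after the job is handed in: The yellow barrel lies at rest in the press, let go: the centre of its flange within 3 mm (along, across, height) of the middle of the pocket behind the slotted plate, its axis within 0.06 rad of the press's axis, nozzle pointing out of the press (x of barrel_flange in the frame of press_seat between -0.003 and 0.003 m and y of barrel_flange in the frame of press_seat between -0.003 and 0.003 m and z of barrel_flange in the frame of press_seat between -0.003 and 0.003 m and angle between the z axis of barrel and the x axis of press, either way round below 0.06 rad and x of barrel_tip in the frame of press_seat below -0.15 m and linear speed of barrel below 0.01 m/s); the robot touches nothing.
It fails at once if another barrel is moved by more than 20 mm or tipped by more than 0.2 rad (distance of any of white_barrel, blue_barrel from where it was at the start of the episode above 0.02 m or angle between any of white_barrel, blue_barrel's own z axis and vertical above 0.2 rad).
It fails at once if a thing lying on the bench is moved by more than 30 mm (distance of any of glue_gun, slice_a, slice_b, try_square, mallet, pencil from where it was at the start of the episode above 0.03 m).
It fails at once if the barrel is dropped (faster than 0.8 m/s while the fingers are not on it) (linear speed of barrel above 0.8 m/s and contact force between the fingers and barrel below 0.1 N).
It fails at once if the barrel is forced against the press with more than 60 N (contact force between barrel and press above 60 N).
It also fails if it takes over 69 s, if anything falls off the work surface, if the arm or the gripper's body presses on something with over 40 N, if the wrist force passes 120 N, or if a joint passes its speed limit or range.

## Robot

A 7-joint arm with a two-finger parallel gripper is mounted at the origin on the work surface. World frame = base frame: x ahead of the robot, y to its left, z up, the work surface at z = 0. Lengths are in m, angles in rad, forces in N, time in s.
With the tool pointing down it reaches from about 0.4 to 0.875 m from the base axis. Payload 6.5 kg.
Tool frame: the origin (TCP) lies between the finger pads; the fingertips stand 19 mm ahead of it and the grasp point (between the pads) is the TCP (arm.tcp_to_tips is the distance from the TCP to the fingertips, in m); z points along the fingers, y is the line along which they close (so a half turn about z gives the same grasp; the last joint's range is limited). The gripper opens to 88 mm and grips with 3 to 60 N. Pads are 18 mm wide; open, the fingers measure 123 mm over their backs; the gripper's body (75 mm by 187 mm) begins 45 mm behind the grasp point.
Start: joints at [1.142, 0.536, -0.004, 1.538, 0.003, 1.067, -0.071], TCP at [0.231, -0.608, 0.258] pointing down, gripper open.
Joint ranges: [-2.7, 2.7], [-0.37, 2.16], [-1.27, 1.26], [0.24, 2.4], [-1.31, 4.45], [0.19, 1.91], [-2.76, 2.76]. Speed limits (rad/s): [2.39, 2.39, 3.14, 3.14, 3.14, 3.14, 3.14].

## Interface

Orientations are given as a 3x3 rotation matrix whose columns are the frame's x, y, z axes.
In Python, from cell import state, viewer, arm gives the robot as it stands. The module is installed in compiled form; this text tells all that it offers.
- The arm moves only by the tool servo_tool, never from a script. Its argument "plan" is text: rows parted by semicolons, each of 4 numbers parted by spaces: the shift along the tool's x, y, z in cm, then the turn about the tool's z in rad. In form: x y z twist; .... A call has 1 to 20 rows; each row is the pose to reach, as a shift and turn from the pose commanded when the call began, along the tool's axes at that moment; what a row does not reach only later rows make up. A row lasts 1/12 s, in which the tool goes at most 41.7 mm and 7.16 degrees, less where a joint would pass 70% of its speed; a pose out of reach is approached as far as the arm can. A call with a gripper value outside its range is refused whole. "claw" is the closure, from 0 (fully open) to 1 (shut), set as the call begins (left out, the last holds). The fingers move at their own pace and stop on an object; "grip_force" is the grip in N (left out, the last holds). Time passes only in rows, so rows that repeat a pose let the fingers close. It gives the time, the measured TCP pose, the force, the opening and the grip force at its end, in the units of the state.
- state(): the state, without advancing time (a new reading comes with each control period).
- viewer.grab_frame(name): name is "scene" or "side" or "wrist"; returns the picture (400x640x3 uint8, red, green, blue); there is no depth.
- viewer.calibration(name): a dict with "fx", "fy", "cx", "cy" (pixels), "dist_coeffs" ([k1, k2, p1, p2, k3] as OpenCV has them; the pictures are not rectified), "view" (4x4, takes a point from world to camera coordinates). Camera axes: x right, y up, looking along -z (the intrinsics and any distortion apply to the point x, -y, -z); pixel columns grow to the right and rows downward; lengths in m; the calibration is good to about 2 mm. A picture is of the moment at which its call begins: read the wrist's pose just before it. calibration takes no time and is no camera call; for the wrist camera it gives the pose at the moment of the call.
- arm.hand_in(): hands the job in; it is judged then, once.
The state is a dict: "clock": time; "joint_positions": joint angles; "joint_vel": joint speeds; "tau": joint torques, N m; "ee_pos": TCP position; "tcp_rot": TCP orientation; "force": force on the tool from outside, world axes, zero at the start; "ft_torque": the same for the moment, N m; "width": opening from 0.0 (shut) to 1.0 (fully open); "grasp_force": force on a finger pad.
Only numpy, scipy, OpenCV 4.12 (cv2) and the standard library are available. Lean on these libraries where they do the work, as an engineer would, in place of code of your own. Each camera call takes 0.05 s, during which the arm holds its last target. There are 200 camera calls.

## Working session

There is one attempt and no reset: what is moved stays moved. The work goes in short steps, Python scripts to look and compute and a tool call to move; the robot and the scene stay as the last step left them, time stands still between calls to the robot, and variables do not carry over. Pictures are saved under pics/ and viewed, at most 10 in all, crops included, and the job is handed in when it is done.

Besides the shell and the picture viewer there is one more tool, called after "Emit:" in YAML: its name, and indented under it one key for each argument. servo_tool: Moves the arm, as the interface text tells. Its arguments: {"type":"object","properties":{"plan":{"type":"string"},"claw":{"type":"number"},"grip_force":{"type":"number"}},"required":["plan"]}

```bash
mkdir -p pics; python3 - <<'E'
from cell import state, viewer, arm
import cv2,numpy as np
for n in ["scene","side"]:
    cv2.imwrite(f"pics/{n}0.png",viewer.grab_frame(n)[:,:,::-1])
    c=viewer.calibration(n);print(n,c["fx"],c["cx"],c["cy"],c["dist_coeffs"],np.round(np.linalg.inv(c["view"]),3).tolist())
s=state();print({k:np.round(v,3).tolist() for k,v in s.items()})
print(arm.tcp_to_tips)
E
```

```text
scene 474.68242619977417 316.4591094502579 198.73680127911203 [-0.04589976  0.          0.          0.          0.        ] [[0.672, -0.572, 0.47, 1.246], [0.74, 0.516, -0.432, -0.614], [0.004, 0.638, 0.77, 1.292], [0.0, 0.0, 0.0, 1.0]]
side 385.1285855959647 312.3699879020603 196.4872282156608 [0.03221326 0.         0.         0.         0.        ] [[-0.883, 0.253, -0.395, 0.139], [-0.469, -0.475, 0.745, 0.752], [0.001, 0.843, 0.538, 0.689], [0.0, 0.0, 0.0, 1.0]]
{'clock': 0.1, 'joint_positions': [1.142, 0.537, -0.004, 1.539, 0.003, 1.067, -0.071], 'joint_vel': [-0.001, -0.002, 0.001, -0.003, -0.002, -0.001, -0.002], 'tau': [0.002, -57.208, 0.994, -25.223, -0.056, 0.013, 0.0], 'ee_pos': [0.23, -0.607, 0.257], 'tcp_rot': [[0.935, 0.355, -0.001], [0.355, -0.935, 0.001], [-0.0, -0.002, -1.0]], 'force': [0.043, 0.034, -0.187], 'ft_torque': [0.018, 0.031, -0.006], 'grasp_force': 0.0, 'width': 0.997}
0.019
```

View pics/scene0.png

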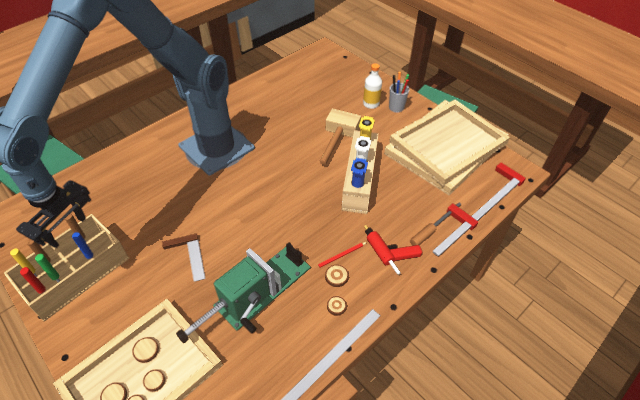

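View pics/side0.png

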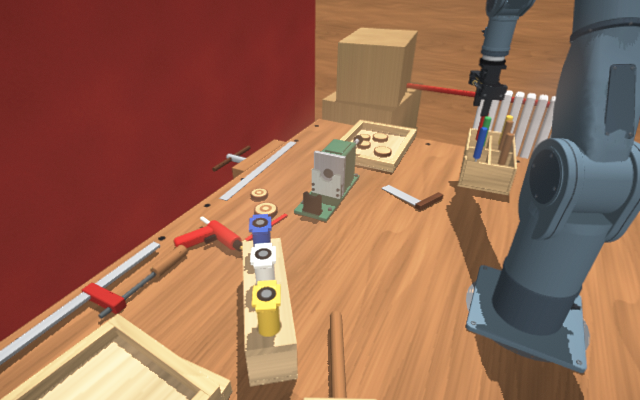

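Yellow stands at the rack end nearest the side camera: flange at scene (366,124), side (266,294). Blue is at the far end. The press saddle is at scene (293,253), side (313,205). I'll triangulate these.

```bash
cat > h.py <<'E'
from cell import state, viewer, arm
import cv2,numpy as np
F=np.diag([1,-1,-1.])
def K(c): return np.array([[c["fx"],0,c["cx"]],[0,c["fy"],c["cy"]],[0,0,1.]]),np.array(c["dist_coeffs"])
def ray(c,uv):
    k,d=K(c);p=cv2.undistortPoints(np.array([[uv]],float),k,d)[0,0]
    V=np.array(c["view"]);R=V[:3,:3];o=-R.T@V[:3,3];r=R.T@F@np.array([p[0],p[1],1]);return o,r/np.linalg.norm(r)
def onz(c,uv,z):
    o,r=ray(c,uv);return o+r*(z-o[2])/r[2]
def tri(*cu):
    A=0;b=0
    for c,uv in cu:
        o,r=ray(c,uv);M=np.eye(3)-np.outer(r,r);A=A+M;b=b+M@o
    return np.linalg.solve(A,b)
def proj(c,P):
    k,d=K(c);V=np.array(c["view"]);q=(np.atleast_2d(P)@V[:3,:3].T+V[:3,3])@F
    return cv2.projectPoints(q,np.zeros(3),np.zeros(3),k,d)[0][:,0]
def fr(p,yaw,P):  # local->world
    c,s=np.cos(yaw),np.sin(yaw);return np.atleast_2d(P)@np.array([[c,-s,0],[s,c,0],[0,0,1]]).T+np.array(p)
def totool(P):
    s=state();return (np.array(s["tcp_rot"]).T@(np.array(P)-np.array(s["ee_pos"])))*100
E
python3 - <<'E'
from h import *
a=viewer.calibration("scene");b=viewer.calibration("side")
for n,u,v in [("yel",(366,124),(266,294)),("whi",(363,146),(263,254)),("blu",(360,167),(260,222)),("saddle",(293,250),(313,203))]:
    print(n,tri((a,u),(b,v)).round(3),onz(a,u,.188).round(3),onz(b,v,.188).round(3))
def crop(n,x,y,w,h,s,o):
    i=cv2.imread(f"pics/{n}0.png")[y:y+h,x:x+w];cv2.imwrite(f"pics/{o}.png",cv2.resize(i,None,fx=s,fy=s,interpolation=cv2.INTER_CUBIC))
crop("scene",200,225,130,100,6,"press_scene")
w=viewer.calibration("wrist");s=state()
R=np.array(s["tcp_rot"]);c=np.linalg.inv(w["view"])
print("cam in tool",(R.T@(c[:3,3]-s["ee_pos"])).round(3),(R.T@c[:3,:3]).round(3).tolist(),w["fx"],w["cx"],w["cy"])
E
```

```text
yel [0.433 0.367 0.182] [0.437 0.361 0.188] [0.43  0.373 0.188]
whi [0.5   0.281 0.179] [0.506 0.274 0.188] [0.493 0.289 0.188]
blu [0.563 0.2   0.184] [0.567 0.198 0.188] [0.558 0.204 0.188]
saddle [ 0.591 -0.109  0.045] [ 0.665 -0.167  0.188] [0.491 0.083 0.188]
cam in tool [ 0.067  0.001 -0.125] [[0.001, 0.965, 0.261], [1.0, -0.0, -0.001], [-0.001, 0.261, -0.965]] 330.408055230832 319.4049966930804 199.0809002961192
```

View pics/press_scene.png

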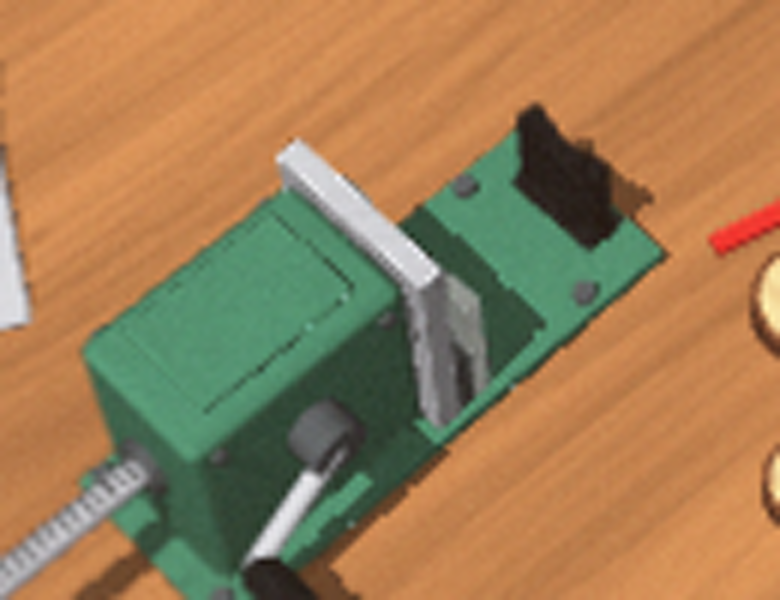

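```bash
python3 - <<'E'
from h import *
from scipy.optimize import least_squares
a=viewer.calibration("scene");b=viewer.calibration("side")
L=np.array([[5,-52,150],[5,52,150],[-135,56,12]])/1e3
U=np.array([[297,141],[440,272],[665,255]])/6+[200,225]
f=lambda q:(proj(a,fr([q[0],q[1],0],q[2],L))-U).ravel()
r=least_squares(f,[.55,-.2,-2]);print(r.x,f(r.x).round(1))
p=r.x
print("side seat/saddle",proj(b,fr([p[0],p[1],0],p[2],np.array([[5,-52,150],[5,52,150],[-116,0,65]])/1e3)).round(0))
for z in (.33,): print("above press mid",totool(fr([p[0],p[1],z],p[2],[-.05,0,0])[0]).round(1))
print("yel z .36",totool([.433,.367,.36]).round(1))
E
```

```text
[ 0.60800024 -0.23400265 -1.53139722] [ 0.  -0.2  0.   0.3 -0.  -0.1]
side seat/saddle [[343. 157.]
 [313. 150.]
 [311. 195.]]
above press mid [ 50.1 -26.2  -7.3]
yel z .36 [ 53.5 -83.9 -10.2]
```

Emit:
servo_tool:
  plan: "0 0 -4 0;0 0 -7.5 0;50 -26 -7.5 -1.25;50 -26 -7.5 -1.25;50 -26 -7.5 -1.25;50 -26 -7.5 -1.25;50 -26 -7.5 -1.25;50 -26 -7.5 -1.25;50 -26 -7.5 -1.25;50 -26 -7.5 -1.25;50 -26 -7.5 -1.25;50 -26 -7.5 -1.25;50 -26 -7.5 -1.25;50 -26 -7.5 -1.25;50 -26 -7.5 -1.25;50 -26 -7.5 -1.25;50 -26 -7.5 -1.25;50 -26 -7.5 -1.25;50 -26 -7.5 -1.25;50 -26 -7.5 -1.25"
  claw: 0

```text
clock: 1.77
ee_pos: [0.6049, -0.1891, 0.3325]
tcp_rot: [[-0.039, 0.999, -0.001], [0.999, 0.039, -0.001], [-0.001, -0.001, -1.0]]
force: [0.1, -0.2, 0.2]
width: 1.002
grasp_force: 0.0
```

```bash
cat >> h.py <<'E'
def shot(name,o,crop=None,s=1):
    st=state();i=viewer.grab_frame(name);c=viewer.calibration(name)
    cv2.imwrite(f"pics/{o}_raw.png",i[:,:,::-1])
    import pickle;pickle.dump(c,open(f"pics/{o}.pkl","wb"))
    i=i[:,:,::-1]
    if crop: x,y,w,h=crop;i=i[y:y+h,x:x+w]
    cv2.imwrite(f"pics/{o}.png",cv2.resize(i,None,fx=s,fy=s,interpolation=cv2.INTER_CUBIC));return c
E
python3 - <<'E'
from h import *
c=shot("wrist","w1",None,1.25);s=state();print(s["clock"],s["ee_pos"],s["joint_positions"])
print(proj(c,fr([.608,-.234,0],-1.531,np.array([[5,-52,150],[5,52,150],[-135,56,12],[-135,-56,12],[-15,-50,97],[-15,50,97]])/1e3)).round(0))
E
```

```text
1.8167 [ 0.6049189  -0.18906377  0.33260267] [ 0.51794299  0.47808341 -0.41419968  1.47938073  0.19906867  1.22623491
  0.11695355]
[[268. 230.]
 [373. 230.]
 [364.  90.]
 [277.  90.]
 [276. 197.]
 [365. 197.]]
```

View pics/w1.png

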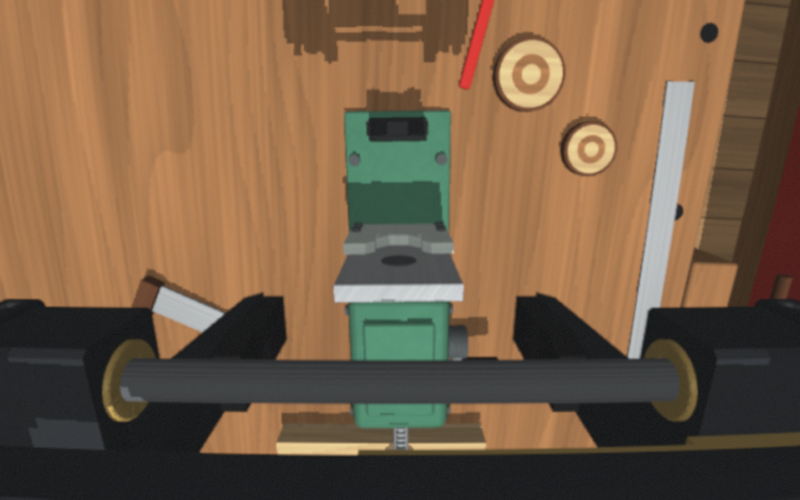

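The press shows as predicted to within about 3 px, with the face corners at (334,286) and (463,286) and the base corners at (345,110) and (450,110). I'll enlarge for a better fit.

```bash
python3 - <<'E'
import cv2
i=cv2.imread("pics/w1_raw.png")[80:250,260:385]
cv2.imwrite("pics/w1c.png",cv2.resize(i,None,fx=3.5,fy=3.5,interpolation=cv2.INTER_CUBIC))
E
```

```text
(no output)
```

View pics/w1c.png

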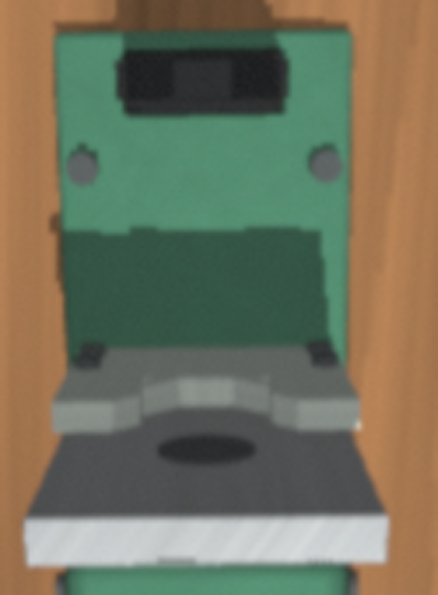

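The crop shows face top corners (27,518) and (387,516), plate-top front corners (54,403) and (357,402), and base corners (56,32) and (350,31). Next I'll fit the press pose to these.

```bash
python3 - <<'E'
from h import *
import pickle
from scipy.optimize import least_squares
w=pickle.load(open("pics/w1.pkl","rb"));a=viewer.calibration("scene")
L=np.array([[5,-52,150],[5,52,150],[-15,-50,97],[-15,50,97],[-5,-50,97],[-5,50,97],[-135,-56,12],[-135,56,12]])/1e3
U=(np.array([[27,518],[387,516],[54,403],[357,402],[54,430],[359,430],[56,32],[350,31]])+.5)/3.5-.5+[260,80]
f=lambda q:(proj(w,fr([q[0],q[1],0],q[2],L))-U).ravel()
r=least_squares(f,[.608,-.234,-1.53],loss="soft_l1");print(r.x.round(4),f(r.x).reshape(-1,2).round(1).tolist())
# free z too
g=lambda q:(proj(w,fr([q[0],q[1],q[3]],q[2],L))-U).ravel()
r=least_squares(g,[.608,-.234,-1.53,0]);print(r.x.round(4),g(r.x).reshape(-1,2).round(1).tolist())
print("over yellow (view)",totool([.433+.03*.79,.367+.03*.614,.36]).round(1))
E
```

```text
[ 0.606  -0.2313 -1.5253] [[-1.3, 0.1], [0.8, 0.2], [-0.8, 0.1], [1.2, -0.1], [-0.5, 0.9], [0.3, 0.4], [-1.0, -0.5], [2.0, -0.8]]
[ 0.606  -0.2324 -1.5233 -0.005 ] [[-0.5, -0.5], [-0.0, -0.6], [-0.3, -0.0], [0.5, -0.4], [0.1, 0.7], [-0.3, 0.1], [-0.7, 0.7], [1.2, 0.3]]
over yellow (view) [ 58.  -12.6  -2.8]
```

Emit:
servo_tool:
  plan: "56 -15 0 0.95;56 -15 0 0.95;56 -15 0 0.95;56 -15 0 0.95;56 -15 0 0.95;56 -15 0 0.95;56 -15 0 0.95;56 -15 0 0.95;56 -15 0 0.95;56 -15 0 0.95;56 -15 0 0.95;56 -15 0 0.95;56 -15 0 0.95;56 -15 0 0.95;56 -15 0 0.95;56 -15 0 0.95;56 -15 0 0.95;56 -15 0 0.95"

```text
clock: 3.32
ee_pos: [0.4339, 0.3636, 0.3326]
tcp_rot: [[0.791, 0.612, 0.001], [0.612, -0.791, -0.002], [-0.001, 0.002, -1.0]]
force: [0.7, 0.3, 0.3]
width: 1.0
grasp_force: 0.0
```

```bash
python3 - <<'E'
from h import *
c=shot("wrist","w2",(170,60,320,240),2.4);s=state();print(s["clock"],s["ee_pos"],s["tcp_rot"][:,0])
print(proj(c,[[.433,.367,.188],[.5,.281,.188]]).round(0))
E
```

```text
3.3667 [0.43394113 0.36358512 0.33262952] [ 7.90652714e-01  6.12264770e-01 -3.70254102e-04]
[[314. 190.]
 [442. 189.]]
```

View pics/w2.png

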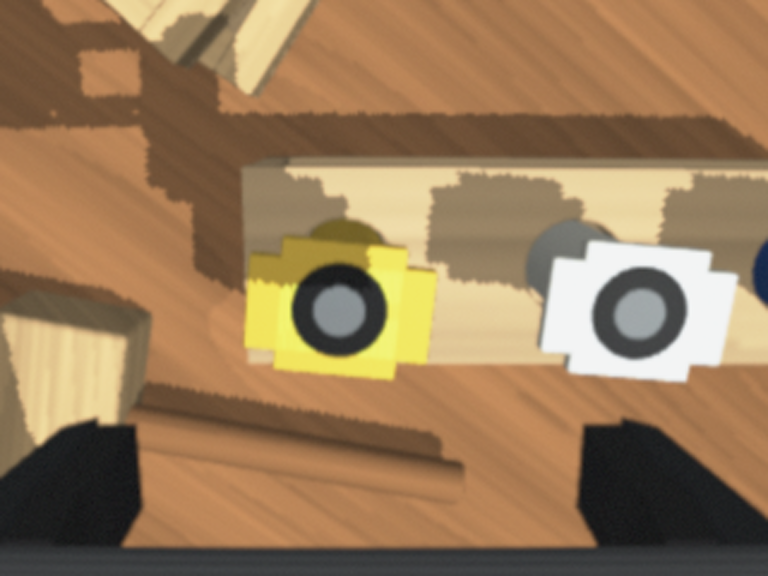

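Yellow's flange has flat-ended ears at (247,301) and (432,316), so its centre is at (340,308.5). It is turned 0.078 rad clockwise, and white's nearest ear is well clear.

```bash
python3 - <<'E'
from h import *
import pickle
w=pickle.load(open("pics/w2.pkl","rb"))
q=lambda u,v:((u+.5)/2.4-.5+170,(v+.5)/2.4-.5+60)
p=onz(w,q(340,308.5),.188);print(p.round(4));e=[onz(w,q(*x),.188) for x in [(247.5,301.5),(432.5,316)]];print(np.linalg.norm(e[1]-e[0]),(e[1]-e[0]))
p[2]=.190;print(totool(p).round(2))
E
```

```text
[0.4329 0.3693 0.188 ]
0.06493004190740466 [ 0.03550587 -0.05436215  0.        ]
[ 0.27 -0.53 14.26]
```

Emit:
servo_tool:
  plan: "0.27 -0.53 3 0.08;0.27 -0.53 6 0.08;0.27 -0.53 9 0.08;0.27 -0.53 12 0.08;0.27 -0.53 13.5 0.08;0.27 -0.53 14.25 0.08;0.27 -0.53 14.25 0.08;0.27 -0.53 14.25 0.08"
  claw: 0

```text
clock: 4.03
ee_pos: [0.4322, 0.3714, 0.1909]
tcp_rot: [[0.836, 0.549, 0.001], [0.549, -0.836, 0.0], [0.001, 0.0, -1.0]]
force: [0.8, 0.3, 0.2]
width: 1.001
grasp_force: 0.0
```

Emit:
servo_tool:
  plan: "0 0 0 0;0 0 0 0;0 0 0 0;0 0 0 0;0 0 0 0;0 0 0 0;0 0 0 0;0 0 0 0"
  claw: 1
  grip_force: 20

```text
clock: 4.7
ee_pos: [0.4319, 0.3724, 0.1911]
tcp_rot: [[0.835, 0.55, 0.001], [0.55, -0.835, 0.001], [0.002, -0.0, -1.0]]
force: [0.7, -0.5, 6.8]
width: 0.743
grasp_force: 20.0
```

Emit:
servo_tool:
  plan: "0 0 -1 0;0 0 -2.5 0;0 0 -4.5 0;0 0 -6.5 0;0 0 -8.5 0;0 0 -10.5 0;0 0 -12.5 0;0 0 -14.5 0;0 0 -16.5 0;0 0 -18.5 0;0 0 -20 0;0 0 -20 0;0 0 -20 0"

```text
clock: 5.78
ee_pos: [0.4312, 0.3719, 0.3904]
tcp_rot: [[0.835, 0.55, 0.0], [0.55, -0.835, 0.0], [0.001, -0.0, -1.0]]
force: [0.4, 0.0, -1.7]
width: 0.749
grasp_force: 20.0
```

```bash
python3 - <<'E'
from h import *
a=shot("side","s3");s=state();p=s["ee_pos"];print(s["clock"],p,s["force"],s["width"],s["grasp_force"])
i=cv2.imread("pics/s3_raw.png")
for o in(-.006,-.178): print(proj(a,p+[0,0,o]).round(0))
# strip aim: tip at x=.60,y=.045 ; yaw 0
print(totool([.575,.045,.385]).round(1))
u=proj(a,p)[0].astype(int);x=max(0,u[0]-120);y=max(0,u[1]-60)
cv2.imwrite("pics/s3c.png",cv2.resize(i[y:y+240,x:x+240],None,fx=2,fy=2));print(x,y)
E
```

```text
5.8333 [0.43090695 0.3715241  0.38940003] [-0.27911272  0.52701024 -1.45054899] 0.7414481591401054 19.953393638134003
[[257. 198.]]
[[265. 284.]]
[-5.9 35.2  0.5]
137 135
```

View pics/s3c.png

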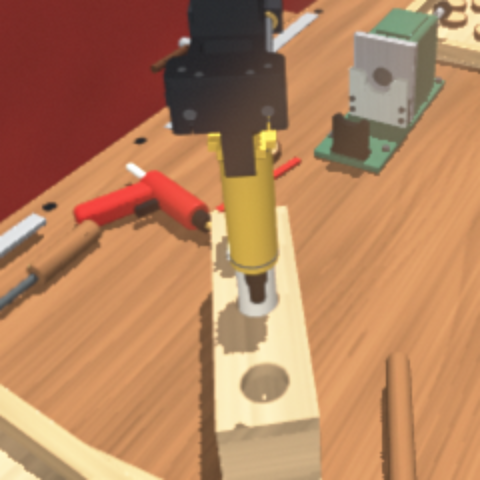

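The yellow barrel hangs upright in the fingers, clear of the rack, with its tip at crop (257,300), about where the projection put it.

Emit:
servo_tool:
  plan: "-0.2 2 0 0.03;-0.5 4.5 0 0.07;-0.9 7.5 0 0.12;-1.2 10.5 0 0.17;-1.6 13.5 0 0.22;-1.9 16.5 0 0.27;-2.3 19.5 0 0.32;-2.6 22.5 0 0.37;-3 25.5 0 0.42;-3.3 28.5 0 0.47;-3.7 31.5 0 0.52;-4 34 0 0.56;-4.2 35.8 0 0.582;-4.2 36.3 0 0.582;-4.2 36.3 0 0.582;-4.2 36.3 0 0.582"

```text
clock: 7.17
ee_pos: [0.5956, 0.0475, 0.3898]
tcp_rot: [[1.0, 0.003, -0.001], [0.003, -1.0, 0.001], [-0.001, -0.001, -1.0]]
force: [0.1, 0.7, -1.4]
width: 0.749
grasp_force: 20.0
```

Emit:
servo_tool:
  plan: "0 0 2 0;0 0 5 0;0 0 8 0;0 0 11 0;0 0 14 0;0 0 16.5 0;0 0 18.5 0;0 0 19.7 0;0 0 20 0;0 0 20 0"

```text
clock: 8.0
ee_pos: [0.5957, 0.047, 0.1901]
tcp_rot: [[1.0, 0.003, -0.001], [0.003, -1.0, 0.001], [-0.001, -0.001, -1.0]]
force: [0.6, -0.7, -0.9]
width: 0.747
grasp_force: 20.0
```

Emit:
servo_tool:
  plan: "0 0 0.3 0;0 0 0.6 0;0 0 0.9 0;0 0 1.1 0;0 0 1.1 0;0 0 1.1 0"
  grip_force: 8

```text
clock: 8.5
ee_pos: [0.5961, 0.0457, 0.1793]
tcp_rot: [[1.0, 0.001, 0.0], [0.001, -1.0, 0.0], [0.0, -0.0, -1.0]]
force: [-0.8, 0.0, -0.5]
width: 0.749
grasp_force: 8.0
```

Emit:
servo_tool:
  plan: "-0.4 0 0.05 0;-0.9 0 0.07 0;-1.3 0 0.07 0;-1.7 0 0.07 0;-2.15 0 0.12 0;-2.6 0 0.17 0;-3 0 0.22 0;-3.4 0 0.25 0;-3.4 0 0.25 0;-3.4 0 0.25 0"

```text
clock: 9.33
ee_pos: [0.5617, 0.0459, 0.1766]
tcp_rot: [[1.0, 0.001, -0.0], [0.001, -1.0, 0.0], [-0.0, -0.0, -1.0]]
force: [-0.7, 0.2, 2.6]
width: 0.748
grasp_force: 8.0
```

```bash
python3 - <<'E'
from h import *
a=shot("side","s4");s=state();p=s["ee_pos"];print(s["clock"],p,s["force"],s["width"],s["grasp_force"])
print("tip if pivoted",proj(a,[.594,.046,.003]).round(0),"if vertical",proj(a,p+[0,0,-.178]).round(0),"flange",proj(a,p+[0,0,-.006]).round(0))
u=proj(a,p)[0].astype(int);x=max(0,u[0]-80);y=max(0,u[1]-50);i=cv2.imread("pics/s4_raw.png")
cv2.imwrite("pics/s4c.png",cv2.resize(i[y:y+160,x:x+160],None,fx=3,fy=3));print(x,y)
E
```

```text
9.3833 [0.56190954 0.04586347 0.17667552] [-0.87383119 -0.51043471  3.89978306] 0.7439543649016406 7.999710383301135
tip if pivoted [[287. 242.]] if vertical [[297. 247.]] flange [[295. 194.]]
215 142
```

View pics/s4c.png

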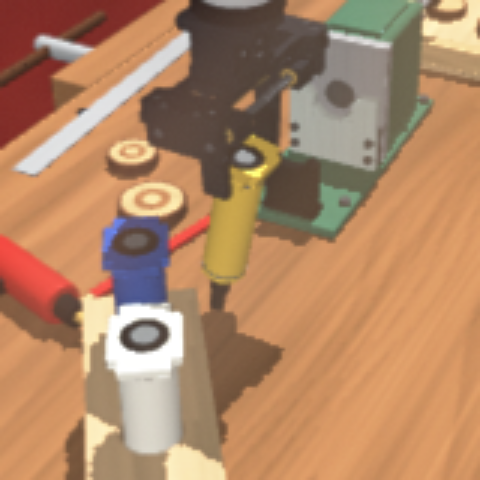

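It tilts about the tip as planned, with the tip at crop (217,305) where predicted. I'll continue along the arc.

Emit:
servo_tool:
  plan: "-1.3 0 0.25 0;-2.54 0 0.63 0;-3.8 0 1.07 0;-4.93 0 1.59 0;-6.1 0 2.2 0;-7.15 0 2.9 0;-8.2 0 3.68 0;-9.15 0 4.54 0;-10.1 0 5.45 0;-10.9 0 6.44 0;-11.65 0 7.5 0;-12.3 0 8.6 0;-12.9 0 9.75 0;-13.4 0 10.94 0;-13.7 0 11.75 0;-14.1 0 12.7 0;-14.35 0 13.5 0;-14.6 0 14.1 0;-14.7 0 14.5 0;-14.7 0 14.5 0"

```text
clock: 11.05
ee_pos: [0.4148, 0.0456, 0.0311]
tcp_rot: [[1.0, 0.001, -0.001], [0.001, -1.0, -0.0], [-0.001, 0.0, -1.0]]
force: [-0.4, 0.2, -1.2]
width: 0.744
grasp_force: 8.0
```

```bash
python3 - <<'E'
from h import *
a=shot("side","s5");s=state();p=s["ee_pos"];print(s["clock"],p,s["force"],s["width"],s["grasp_force"])
u=proj(a,p)[0].astype(int);x=max(0,u[0]-110);y=max(0,u[1]-80);i=cv2.imread("pics/s5_raw.png")
print(x,y,proj(a,[[.415,.046,.024],[.415+.172,.046,.02]]))
cv2.imwrite("pics/s5c.png",cv2.resize(i[y:y+160,x:x+180],None,fx=3,fy=3))
E
```

```text
11.1 [0.41488761 0.04557962 0.03147892] [-0.70486858 -0.12362424 -0.91345791] 0.7463858166479493 7.999549732776359
236 174 [[345.80075064 256.85766044]
 [288.46939013 238.28116775]]
```

View pics/s5c.png

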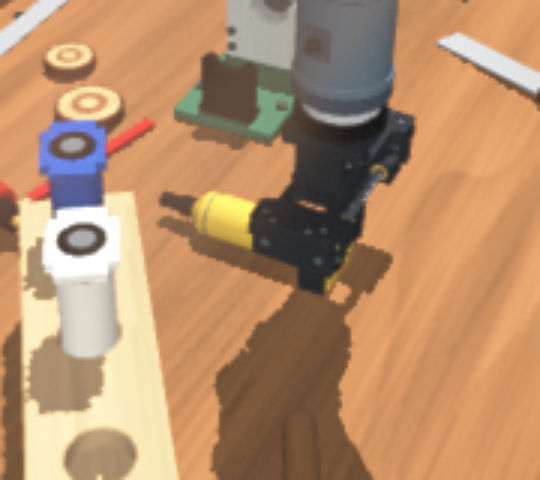

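The barrel lies flat on the bench, nozzle away from the robot, with its tip at crop (163,200) as predicted. I'll release it and slide the open fingers along to the middle of the tube.

Emit:
servo_tool:
  plan: "0 0 0.1 0;0 0 0.1 0"

```text
clock: 11.27
ee_pos: [0.4152, 0.0455, 0.0308]
tcp_rot: [[1.0, 0.001, 0.0], [0.001, -1.0, -0.0], [0.0, 0.0, -1.0]]
force: [-1.1, 0.3, -1.8]
width: 0.748
grasp_force: 8.0
```

Emit:
servo_tool:
  plan: "0 0 0.1 0;0 0 0.1 0;0 0 0.1 0;0 0 0.1 0;0 0 0.1 0;0 0 0.1 0"
  claw: 0

```text
clock: 11.77
ee_pos: [0.4151, 0.0456, 0.0297]
tcp_rot: [[1.0, 0.001, 0.0], [0.001, -1.0, 0.0], [0.0, -0.0, -1.0]]
force: [0.8, 0.2, 0.8]
width: 1.005
grasp_force: 0.0
```

Emit:
servo_tool:
  plan: "1 0 0 0;3 0 0 0;5 0 0 0;7 0 0 0;7.9 0 0.2 0;7.9 0 0.4 0;7.9 0 0.4 0;7.9 0 0.4 0"

```text
clock: 12.43
ee_pos: [0.4924, 0.0455, 0.0252]
tcp_rot: [[1.0, 0.001, -0.002], [0.001, -1.0, -0.0], [-0.002, 0.0, -1.0]]
force: [-0.1, 0.9, 0.0]
width: 1.001
grasp_force: 0.0
```

```bash
python3 - <<'E'
from h import *
import cv2
a=viewer.calibration("side");i=viewer.grab_frame("side");s=state();print(s["clock"],s["ee_pos"],s["force"],s["width"])
h=cv2.cvtColor(i,cv2.COLOR_RGB2HSV);m=cv2.inRange(h,(20,140,60),(32,255,255))
n,l,st,ce=cv2.connectedComponentsWithStats(m);print([(st[k].tolist(),ce[k].round(0).tolist()) for k in range(1,n) if st[k][4]>40])
b=viewer.calibration("scene");j=viewer.grab_frame("scene");h=cv2.cvtColor(j,cv2.COLOR_RGB2HSV);m=cv2.inRange(h,(20,140,60),(32,255,255))
n,l,st,ce=cv2.connectedComponentsWithStats(m);print([(st[k].tolist(),ce[k].round(0).tolist()) for k in range(1,n) if st[k][4]>40])
print(proj(a,[[.415,.046,.024],[.54,.046,.02]]).round(0).tolist(),proj(b,[[.415,.046,.024],[.54,.046,.02]]).round(0).tolist())
E
```

```text
12.4833 [0.49241728 0.04552021 0.0253578 ] [-1.13285905  0.06416728 -0.01422899] 1.0013814971606403
[([318, 242, 25, 22, 277], [330.0, 253.0]), ([341, 247, 13, 24, 136], [346.0, 260.0])]
[([364, 89, 16, 15, 177], [371.0, 96.0]), ([286, 189, 15, 11, 71], [293.0, 194.0]), ([296, 198, 10, 9, 47], [300.0, 202.0]), ([304, 206, 18, 18, 188], [313.0, 215.0]), ([10, 248, 26, 25, 224], [21.0, 259.0])]
[[346.0, 257.0], [303.0, 243.0]] [[295.0, 197.0], [319.0, 219.0]]
```

Emit:
servo_tool:
  plan: "0 0 0 0;0 0 0 0;0 0 0 0;0 0 0 0;0 0 0 0;0 0 0 0;0 0 0 0;0 0 0 0"
  claw: 1
  grip_force: 25

```text
clock: 13.2
ee_pos: [0.494, 0.0456, 0.0257]
tcp_rot: [[1.0, 0.001, -0.0], [0.001, -1.0, -0.0], [-0.0, 0.0, -1.0]]
force: [-1.2, 0.3, 0.5]
width: 0.444
grasp_force: 25.0
```

Emit:
servo_tool:
  plan: "0 0 -0.5 0;0 0 -1.5 0;0 0 -3 0;0 0 -5 0;0 0 -7.5 0;0 0 -10 0;0 0 -12.5 0;0 0 -15 0;0 0 -17.5 0;0 0 -19 0;0 0 -19.5 0;0 0 -19.5 0"

```text
clock: 14.2
ee_pos: [0.4946, 0.0457, 0.2223]
tcp_rot: [[1.0, 0.001, 0.003], [0.001, -1.0, 0.0], [0.003, -0.0, -1.0]]
force: [-0.0, -0.8, -1.3]
width: 0.446
grasp_force: 25.0
```

Emit:
servo_tool:
  plan: "0.7 1.2 0 -0.1;1.4 2.4 0 -0.2;2.1 3.7 0 -0.3;2.8 5 0 -0.42;3.5 6.2 0 -0.54;4.2 7.4 0 -0.66;4.9 8.7 0 -0.78;5.6 10 0 -0.9;6.3 11.2 0 -1.02;7 12.4 0 -1.14;7.7 13.7 0 -1.26;8.4 15 0 -1.38;9.1 16.2 0 -1.48;9.8 17.4 0 -1.56;10.4 18.5 0 -1.6;10.7 19.2 0 -1.615;10.7 19.2 0 -1.615;10.7 19.2 0 -1.615;10.7 19.2 0 -1.615"

```text
clock: 15.78
ee_pos: [0.6007, -0.1451, 0.2202]
tcp_rot: [[-0.045, 0.999, -0.001], [0.999, 0.045, 0.001], [0.001, -0.001, -1.0]]
force: [-0.9, -0.1, -0.1]
width: 0.446
grasp_force: 25.0
```

```bash
python3 - <<'E'
from h import *
s=state();p=np.array(s["ee_pos"]);R=np.array(s["tcp_rot"]);print(s["clock"],p,np.arctan2(R[1,0],R[0,0]),s["force"])
c=shot("wrist","w6",(240,60,160,200),3)
ax=-R[:,0]
print("expected flange px", proj(c,p+ax*.079+[0,0,-.003]),"px per 5mm",proj(c,p+ax*.084+[0,0,-.003]))
q=fr([.606,-.232,0],-1.525,[-.085,0,.131])[0];print(q,totool(q))
E
```

```text
15.7833 [ 0.60065004 -0.14510199  0.22022656] 1.6160023698584578 [-0.87318781 -0.07573009 -0.12296546]
expected flange px [[318.27976909 411.05257943]] px per 5mm [[318.27896696 418.62440754]]
[ 0.60210867 -0.14708912  0.131     ] [-0.21901234  0.1306121   8.9457585 ]
```

View pics/w6.png

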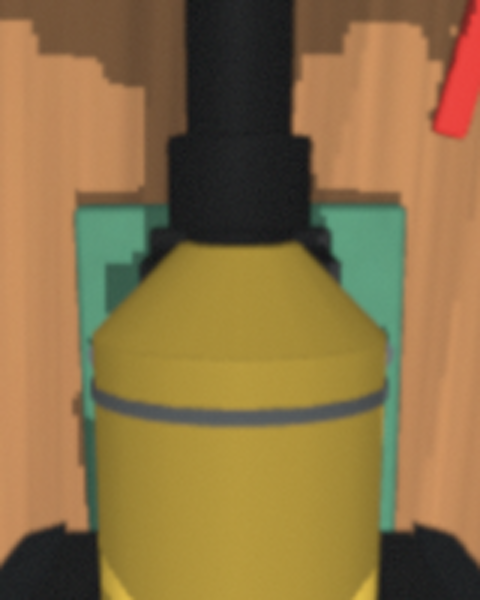

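Seen from the wrist, the barrel is held straight: its centre is at column 239, and the press base behind is centred at column 241, so I'll shift about 1 mm to the right. I'll come down in front of the face, above the slotted plate.

Emit:
servo_tool:
  plan: "0 0.1 1.5 0;0 0.1 3 0;0 0.1 4.5 0;0 0.1 6 0;0 0.1 7.3 0;0 0.1 8.3 0;0 0.1 8.8 0;0 0.1 8.9 0;0 0.1 8.9 0;0 0.1 8.9 0"

```text
clock: 16.67
ee_pos: [0.6027, -0.1462, 0.1324]
tcp_rot: [[-0.045, 0.999, 0.001], [0.999, 0.045, -0.0], [-0.0, 0.001, -1.0]]
force: [0.5, 0.8, -1.9]
width: 0.447
grasp_force: 25.0
```

Emit:
servo_tool:
  plan: "-0.1 0 0 0;-0.2 0 0 0;-0.3 0 0 0;-0.4 0 0 0;-0.4 0 0 0;-0.4 0 0 0"
  grip_force: 15

```text
clock: 17.17
ee_pos: [0.6026, -0.1485, 0.132]
tcp_rot: [[-0.046, 0.999, 0.0], [0.999, 0.046, 0.002], [0.002, 0.0, -1.0]]
force: [-1.1, 5.2, -0.2]
width: 0.449
grasp_force: 15.0
```

Emit:
servo_tool:
  plan: "-0.05 0 0 0;-0.1 0 0 0;-0.1 0 0 0;-0.1 0 0 0"
  grip_force: 12

```text
clock: 17.5
ee_pos: [0.6026, -0.1486, 0.1319]
tcp_rot: [[-0.047, 0.999, 0.0], [0.999, 0.047, 0.003], [0.003, 0.0, -1.0]]
force: [-0.8, 7.0, 1.5]
width: 0.454
grasp_force: 12.0
```

Emit:
servo_tool:
  plan: "0.05 0 0 0;0.1 0 0 0;0.1 0 0 0;0.1 0 0 0"

```text
clock: 17.83
ee_pos: [0.6026, -0.1485, 0.1319]
tcp_rot: [[-0.046, 0.999, 0.0], [0.999, 0.046, 0.002], [0.002, 0.0, -1.0]]
force: [-1.3, 6.0, 0.8]
width: 0.448
grasp_force: 12.0
```

Emit:
servo_tool:
  plan: "0.05 0 0 0;0.1 0 0 0;0.1 0 0 0;0.1 0 0 0"

```text
clock: 18.17
ee_pos: [0.6025, -0.1485, 0.1319]
tcp_rot: [[-0.046, 0.999, 0.0], [0.999, 0.046, 0.001], [0.001, 0.0, -1.0]]
force: [-0.6, 4.8, 0.3]
width: 0.446
grasp_force: 12.0
```

```bash
python3 - <<'E'
from h import *
import pickle
c=pickle.load(open("pics/w6.pkl","rb"))
p=np.array([.60065,-.14510,.22023]);x=np.array([-.045,.999,0]);y=np.array([.999,.045,0])
for t in (.036,.041,.046,.051):
    q=proj(c,[p+x*t-y*.02+[0,0,-.005],p+x*t+y*.02+[0,0,-.005]]);print(t,((q-[240,60]+.5)*3-.5).round(0).tolist())
for t in (.093,.088,.083): print("tip",t,((proj(c,p+x*t+[0,0,-.006])-[240,60]+.5)*3-.5).round(0).tolist())
s=state();print(totool(s["ee_pos"]),s["force"],s["joint_vel"].round(3))
E
```

```text
0.036 [[88.0, 377.0], [384.0, 377.0]]
0.041 [[87.0, 340.0], [385.0, 341.0]]
0.046 [[85.0, 303.0], [387.0, 303.0]]
0.051 [[84.0, 265.0], [388.0, 266.0]]
tip 0.093 [[236.0, -79.0]]
tip 0.088 [[236.0, -36.0]]
tip 0.083 [[236.0, 7.0]]
[0. 0. 0.] [-0.62777517  4.78606514  0.32345452] [-0.002  0.001 -0.001 -0.    -0.004 -0.001  0.001]
```

Emit:
servo_tool:
  plan: "0.1 0 0 0;0.2 0 0 0;0.2 0 0 0;0.2 0 0 0"

```text
clock: 18.5
ee_pos: [0.6021, -0.1484, 0.1316]
tcp_rot: [[-0.044, 0.999, -0.0], [0.999, 0.044, -0.001], [-0.001, -0.0, -1.0]]
force: [-0.4, 0.9, -1.0]
width: 0.45
grasp_force: 12.0
```

Emit:
servo_tool:
  plan: "0.1 0 0 0;0.1 0 0.2 0;0.1 0 0.5 0;0.1 0 0.7 0;0.1 0 0.9 0;0.1 0 1.1 0;0.1 0 1.3 0;0.1 0 1.5 0;0.1 0 1.5 0;0.1 0 1.5 0"

```text
clock: 19.33
ee_pos: [0.6021, -0.1463, 0.1165]
tcp_rot: [[-0.045, 0.999, -0.0], [0.999, 0.045, 0.0], [0.0, -0.0, -1.0]]
force: [-0.1, -0.6, -0.9]
width: 0.442
grasp_force: 12.0
```

Emit:
servo_tool:
  plan: "-0.08 0 0 0;-0.08 0 0.2 0;-0.08 0 0.4 0;-0.08 0 0.6 0;-0.08 0 0.8 0;-0.08 0 1 0;-0.08 0 1.2 0;-0.08 0 1.2 0;-0.08 0 1.2 0"

```text
clock: 20.08
ee_pos: [0.6021, -0.147, 0.1045]
tcp_rot: [[-0.045, 0.999, -0.0], [0.999, 0.045, 0.0], [0.0, -0.0, -1.0]]
force: [-1.0, -0.1, -0.8]
width: 0.449
grasp_force: 12.0
```

No resistance yet; the flange is in the pocket. I'll keep going down gently.

Emit:
servo_tool:
  plan: "0 0 0.2 0;0 0 0.4 0;0 0 0.6 0;0 0 0.8 0;0 0 1 0;0 0 1.2 0;0 0 1.2 0;0 0 1.2 0"

```text
clock: 20.75
ee_pos: [0.6021, -0.147, 0.0925]
tcp_rot: [[-0.045, 0.999, -0.0], [0.999, 0.045, 0.0], [0.0, -0.0, -1.0]]
force: [-0.6, -0.1, -1.1]
width: 0.45
grasp_force: 12.0
```

Emit:
servo_tool:
  plan: "0 0 0.1 0;0 0 0.2 0;0 0 0.3 0;0 0 0.3 0;0 0 0.3 0"

```text
clock: 21.17
ee_pos: [0.6021, -0.1471, 0.0897]
tcp_rot: [[-0.045, 0.999, -0.0], [0.999, 0.045, -0.0], [-0.0, -0.0, -1.0]]
force: [-0.6, 0.0, -0.6]
width: 0.446
grasp_force: 12.0
```

Emit:
servo_tool:
  plan: "0 0 0.1 0;0 0 0.2 0;0 0 0.3 0;0 0 0.3 0;0 0 0.3 0"

```text
clock: 21.58
ee_pos: [0.602, -0.1472, 0.0883]
tcp_rot: [[-0.045, 0.999, -0.001], [0.999, 0.045, -0.001], [-0.001, -0.001, -1.0]]
force: [-6.6, 1.4, 13.2]
width: 0.449
grasp_force: 12.1
```

Contact at TCP height 0.088 m, as expected for home. I'll relieve the preload and then let go.

Emit:
servo_tool:
  plan: "0 0 -0.15 0;0 0 -0.15 0;0 0 -0.15 0"
  grip_force: 4

```text
clock: 21.83
ee_pos: [0.6025, -0.1471, 0.0885]
tcp_rot: [[-0.045, 0.999, 0.0], [0.999, 0.045, -0.0], [-0.0, 0.0, -1.0]]
force: [-1.7, -0.2, 3.2]
width: 0.451
grasp_force: 4.0
```

Emit:
servo_tool:
  plan: "0 0 0 0;0 0 0 0;0 0 0 0;0 0 0 0;0 0 0 0;0 0 0 0"
  claw: 0.2

```text
clock: 22.33
ee_pos: [0.6022, -0.147, 0.0881]
tcp_rot: [[-0.045, 0.999, -0.0], [0.999, 0.045, 0.0], [0.0, -0.0, -1.0]]
force: [-0.0, -1.2, 0.3]
width: 0.801
grasp_force: 0.0
```

Emit:
servo_tool:
  plan: "0 0 -1 0;0 0 -3 0;0 0 -6 0;0 0 -9 0;0 0 -12 0;0 0 -15 0;0 0 -18 0;0 0 -20 0;0 0 -20 0;0 0 -20 0"
  claw: 0

```text
clock: 23.17
ee_pos: [0.6027, -0.147, 0.2898]
tcp_rot: [[-0.045, 0.999, 0.003], [0.999, 0.045, -0.001], [-0.001, 0.003, -1.0]]
force: [-0.1, -0.5, -1.0]
width: 0.997
grasp_force: 0.0
```

```bash
python3 - <<'E'
from h import *
s=state();print(s["clock"],s["ee_pos"],s["force"])
for n in("wrist","scene","side"):
    c=viewer.calibration(n);i=viewer.grab_frame(n);m=cv2.inRange(cv2.cvtColor(i,cv2.COLOR_RGB2HSV),(20,140,60),(32,255,255))
    k,l,st,ce=cv2.connectedComponentsWithStats(m)
    print(n,[st[j].tolist() for j in range(1,k) if st[j][4]>60])
    P=np.array([[0,0,85],[-4,-33,85],[-4,33,85],[4,0,109],[-4,0,109],[-121,-20,85],[-121,20,85]])/1e3
    print(proj(c,fr([.606,-.232,0],-1.525,P)).round(1).tolist())
    cv2.imwrite(f"pics/end_{n}.png",i[:,:,::-1])
E
```

```text
23.1667 [ 0.60272756 -0.14704679  0.28982042] [-0.07018578 -0.47991799 -0.9890691 ]
wrist [[296, 122, 42, 21, 647], [297, 145, 40, 102, 3746], [285, 246, 62, 19, 772]]
[[318.0, 253.2], [287.5, 249.8], [348.4, 249.8], [317.9, 266.7], [317.9, 259.5], [297.6, 140.5], [338.0, 140.5]]
scene [[364, 89, 17, 15, 179], [266, 239, 35, 31, 475], [10, 248, 26, 25, 222]]
[[264.5, 269.4], [258.3, 261.7], [273.0, 275.5], [262.8, 265.9], [264.9, 264.2], [290.1, 241.5], [299.0, 249.2]]
side [[305, 166, 32, 32, 353]]
[[327.2, 172.8], [336.2, 175.5], [317.4, 171.2], [327.8, 165.7], [326.8, 166.7], [317.1, 192.1], [305.0, 189.1]]
```

The released barrel appears in all three views where a seated one should. I'll press lightly on the tube just in front of the plate, closed fingers, to confirm the flange end is fully down.

Emit:
servo_tool:
  plan: "-2 0 0 0;-4 0 0 0;-5.6 0 0 0;-5.6 0 3 0;-5.6 0 6 0;-5.6 0 9 0;-5.6 0 12 0;-5.6 0 14.5 0;-5.6 0 15.5 0;-5.6 0 15.8 0;-5.6 0 15.8 0"
  claw: 1

```text
clock: 24.23
ee_pos: [0.6044, -0.2028, 0.1296]
tcp_rot: [[-0.045, 0.999, -0.001], [0.999, 0.045, 0.001], [0.001, -0.001, -1.0]]
force: [0.3, 0.8, 0.8]
width: 0.191
grasp_force: 0.0
```

Emit:
servo_tool:
  plan: "0 0 0.2 0;0 0 0.4 0;0 0 0.6 0;0 0 0.8 0;0 0 0.9 0;0 0 0.9 0;0 0 0.9 0"

```text
clock: 24.82
ee_pos: [0.6075, -0.2032, 0.1242]
tcp_rot: [[-0.045, 0.999, 0.006], [0.999, 0.045, -0.001], [-0.002, 0.006, -1.0]]
force: [-0.1, 1.0, 10.8]
width: 0.006
grasp_force: 5.7
```

The tube top there measures 0.105 m, which is exactly home. I'll retract and hand in.

Emit:
servo_tool:
  plan: "0 0 -1 0;0 0 -3 0;0 0 -6 0;0 0 -10 0;0 0 -14 0;0 0 -17 0;0 0 -17 0;0 0 -17 0;0 0 -17 0"

```text
clock: 25.57
ee_pos: [0.6041, -0.2031, 0.2907]
tcp_rot: [[-0.045, 0.999, -0.001], [0.999, 0.045, -0.0], [-0.0, -0.001, -1.0]]
force: [0.6, 0.1, 0.3]
width: 0.009
grasp_force: 0.0
```

```bash
python3 - <<'E'
from h import *
i=viewer.grab_frame("scene");m=cv2.inRange(cv2.cvtColor(i,cv2.COLOR_RGB2HSV),(20,140,60),(32,255,255))
k,l,st,ce=cv2.connectedComponentsWithStats(m);print([st[j].tolist() for j in range(1,k) if st[j][4]>60],state()["force"])
print(arm.hand_in())
E
```

```text
[[364, 89, 16, 14, 179], [266, 239, 35, 31, 463], [10, 248, 26, 25, 224]] [-0.17232765 -0.28384219 -0.14557576]
the job is handed in; nothing more can be done
None
```

The yellow barrel is in the press, released with its flange behind the slotted plate and the tube top measured at the home height of 105 mm; I handed the job in at about 26 s of the 69 s allowed, and no verdict came back.

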